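# Push the wide capacitor home in the V-stop

## Task

Of the two black screw-terminal capacitors standing on the repair bench, take the wide one to the metal V-stop and push it into the notch until it is home, pressed against both faces, then let go and leave it standing there. Slide it along the bench without lifting it or knocking it over, and leave the slim capacitor where it stands.

Things in the scene. Friction and masses are not known exactly. Their poses are not given: they have to be found in the camera images.
- capacitor_center (a point): Centre (half-way up, 32 mm above the bench) of the wide capacitor: a black upright cylinder, 50 mm diameter, 64 mm tall, with two small aluminium screw terminals on top that stand 6 mm higher (70 mm overall); about 0.22 kg (varies). It stands loose on the bench, z up; it starts 0.2 to 0.5 m from the V-stop. It may be gripped across its diameter in any direction, or pushed on its side.
- slim_capacitor_center (a point): Centre (half-way up, 32 mm above the bench) of the slim capacitor, a bystander of the same look and height but 32 mm in diameter; stands loose on the bench.
- vee_seat (a point): Where the wide capacitor's centre is when it rests against both faces of the V-stop: 32 mm above the bench, on the notch's centre line, 35 mm before its apex. Its x axis points level along the centre line into the notch (the direction to push), its z axis up.
- vee_block: The V-stop: bare metal block fixed to the bench, 32 mm high, with an upright 90-degree V notch open at the top and at its 106 mm wide mouth, which faces roughly the robot's left (up to 29 degrees either way). Origin on the bench below the seat point; x axis into the notch, z up. The block reaches from 18 mm before the origin (mouth) to 64 mm behind it, 65 mm to each side.

How it is judged (in metres and radians):
On the way:
1. The wide capacitor is pressed (over 0.5 N) into the V-stop, its axis within 6 mm of the seat point (horizontal distance between capacitor_center and vee_seat below 0.006 m and contact force between capacitor and vee_block above 0.5 N), for 0.02 s.
At the end, for the whole second after the job is handed in: The wide capacitor stands upright (within 7 degrees) on the bench in the notch, at rest, its axis within 8 mm of the seat point, with the slim capacitor within 25 mm of where it started (horizontal distance between capacitor_center and vee_seat below 0.008 m and angle between capacitor_center's own z axis and vertical below 0.12 rad and height (world z) of capacitor_center below 0.04 m and linear speed of capacitor below 0.02 m/s and angular speed of capacitor below 0.2 rad/s and distance of slim_capacitor_center from where it was at the start of the episode below 0.025 m); the robot touches nothing.
It fails at once if The wide capacitor is lifted more than 20 mm off the bench (height (world z) of capacitor_center above 0.052 m).
It fails at once if The wide capacitor is tipped by more than 35 degrees (angle between capacitor_center's own z axis and vertical above 0.61 rad).
It fails at once if The slim capacitor is moved by more than 25 mm (distance of slim_capacitor_center from where it was at the start of the episode above 0.025 m).
It also fails if it takes over 51 s, if anything falls off the work surface, if the arm or the gripper's body presses on something with over 40 N, if the wrist force passes 120 N, or if a joint passes its speed limit or range.

## Robot

A 6-joint arm with a two-finger parallel gripper is mounted at the origin on the work surface. World frame = base frame: x ahead of the robot, y to its left, z up, the work surface at z = 0. Lengths are in mm, angles in degrees, forces in N, time in s.
With the tool pointing down it reaches from about 350 to 850 mm from the base axis. Payload 8.1 kg.
Tool frame: the origin (TCP) lies midway between the tips of the shut fingers; the grasp point (between the pads) lies 19 mm behind it (r.tcp_to_grasp is the distance from the TCP to the grasp point, in mm); z points along the fingers, y is the direction in which the jaws open and shut (so a half turn about z gives the same grasp; the last joint's range is limited). The gripper opens to 85 mm and grips with 20 to 120 N. Pads are 22 mm wide; open, the fingers measure 114 mm over their backs; the gripper's body (76 mm by 85 mm) begins 54 mm behind the grasp point. The pads swing forward as they close: fully open they stand 13 mm farther back than shut.
Start: joints at [-76.857, 7.471, 85.268, -0, 87.261, -4.893], TCP at [185.796, -570.513, 231.292] pointing down, gripper open.
Joint ranges: [-169.43, 169.43], [-51.17, 129.36], [1.28, 143.12], [-76.62, 256.62], [0, 156.53], [-152.29, 152.29]. Speed limits (degrees/s): [136.94, 136.94, 159.86, 180, 180, 180].

## Interface

Orientations are given as [roll, pitch, yaw] about the fixed x, y, z axes, in that order (R = Rz(yaw) Ry(pitch) Rx(roll)).
In Python, from bench import r gives the robot as it stands.
- The arm moves only by the tool jog_arm, never from a script. Its argument "targets" is a list of rows, each a list of 7 numbers: the shift along the tool's x, y, z in m, then the turn, a rotation vector about the tool's x, y, z in rad, then the closure, from 0 (fully open) to 1 (shut). In form: [[dx, dy, dz, wx, wy, wz, claw], ...]. A call has 1 to 5 rows; each row is the pose to reach, as a shift and turn from the pose commanded when the call began, along the tool's axes at that moment; what a row does not reach only later rows make up. A row lasts 1/12 s, in which the tool goes at most 41.7 mm and 7.16 degrees, less where a joint would pass 70% of its speed; a pose out of reach is approached as far as the arm can. A call with a gripper value outside its range is refused whole. The fingers move at their own pace and stop on an object; "newtons" is the grip in N (left out, the last holds). Time passes only in rows, so rows that repeat a pose let the fingers close. It gives the time, the measured TCP pose, the force and the opening at its end, in the units of the state.
- r.sense(): the state, without advancing time (a new reading comes with each control period).
- r.snapshot(name): name is "scene" or "top" or "wrist"; returns a dict with "pixels" (420x560x3 uint8, red, green, blue), "fx", "fy", "cx", "cy" (pixels), "dist" ([k1, k2, p1, p2, k3] as OpenCV has them; the pictures are not rectified), "origin" and "attitude" of the camera in the world. Camera axes: x right, y down, z forward; pixel columns grow to the right and rows downward; lengths in mm; the calibration is good to about 2 mm. A picture is of the moment at which its call begins. There is no depth.
- r.hand_in(): hands the job in, once; it reports no verdict.
The state is a dict: "time": time; "joint_pos": joint angles; "qd": joint speeds; "joint_efforts": joint torques, N m; "tool_pos": TCP position; "tcp_rot": TCP orientation; "ft_force": force on the tool from outside, world axes, zero at the start; "wrist_torque": the same for the moment, N m; "finger_gap": finger opening in mm.
Only numpy, scipy, OpenCV 4.12 (cv2) and the standard library are available. Lean on these libraries where they do the work, as an engineer would, in place of code of your own. Each camera call takes 0.05 s, during which the arm holds its last target.

## Working session

There is one attempt and no reset: what is moved stays moved. The work goes in short steps, Python scripts to look and compute and a tool call to move; the robot and the scene stay as the last step left them, time stands still between calls to the robot, and variables do not carry over. Pictures are saved under pics/ and viewed, and the job is handed in when it is done.

Besides the shell and the picture viewer there is one more tool, called after "Emit:" as name(argument=value, ...) on one line, values as JSON. jog_arm: Moves the arm, as the interface text tells. Its arguments: {"type":"object","properties":{"targets":{"type":"array","items":{"type":"array","items":{"type":"number"}}},"newtons":{"type":"number"}},"required":["targets"]}

```bash
mkdir -p pics; python3 - <<'E'
from bench import r
import cv2
print(r.sense())
for n in ("scene","top"):
    s=r.snapshot(n); cv2.imwrite(f"pics/{n}0.png",s["pixels"][:,:,::-1]); print({k:v for k,v in s.items() if k!="pixels"})
E
```

```text
{'time': 0.0, 'joint_pos': array([-7.68563603e+01,  7.51458175e+00,  8.53278326e+01, -2.27055833e-03,
        8.72594707e+01, -4.89365651e+00]), 'qd': array([ 0.00922215, -0.10203696,  0.04716994,  0.01508651, -0.11666908,
        0.0147182 ]), 'joint_efforts': array([ 1.49643492e-04, -5.69403219e+01, -5.00551915e+01, -2.44240555e-04,
        1.46652642e-02,  3.08381902e-05]), 'tool_pos': array([ 185.66338173, -569.99979828,  230.26375738]), 'tcp_rot': array([-1.79898293e+02, -6.43196438e-03,  1.80374011e+01]), 'ft_force': array([ 0.04573415, -0.03328823,  0.0764481 ]), 'wrist_torque': array([ 0.01983893, -0.03145214,  0.00493745]), 'finger_gap': 85.18488599654543}
{'fx': 535.5202643235176, 'fy': 535.5202643235176, 'cx': 285.5717474017257, 'cy': 211.4908573927272, 'dist': array([-0.1586359,  0.       ,  0.       ,  0.       ,  0.       ]), 'origin': array([1141.18496701,  204.90832414,  893.7558514 ]), 'attitude': array([-143.38439333,    0.18932147,  109.69470793])}
{'fx': 431.86177449115695, 'fy': 431.86177449115695, 'cx': 286.1542776657044, 'cy': 204.0541341941833, 'dist': array([-0.13628675,  0.        ,  0.        ,  0.        ,  0.        ]), 'origin': array([461.49899539,   3.93391339, 690.86885295]), 'attitude': array([-173.24608542,   -1.20343405,  -89.8691948 ])}
```

View pics/scene0.png

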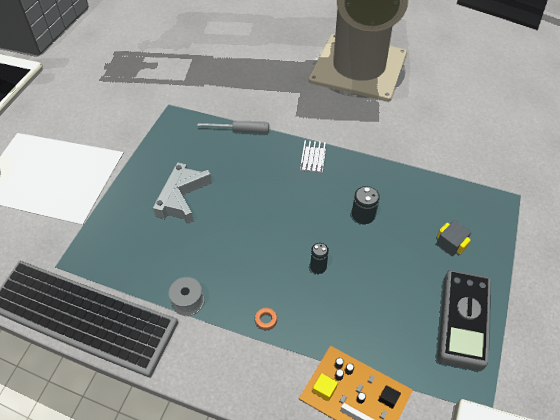

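View pics/top0.png

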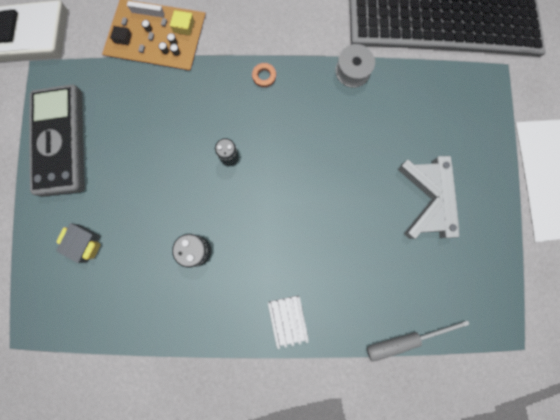

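The top view shows the wide capacitor at about (190,250), the slim one at (227,150) and the V-stop at (432,198), with its mouth to the left. Next I'll zoom in to measure.

```bash
cat > h.py <<'E'
import numpy as np, cv2
from scipy.spatial.transform import Rotation as R
def KD(s): return np.array([[s["fx"],0,s["cx"]],[0,s["fy"],s["cy"]],[0,0,1.]]),np.array(s["dist"])
def plane(s,px,z):
    K,D=KD(s); u=cv2.undistortPoints(np.array(px,float).reshape(-1,1,2),K,D).reshape(-1,2)
    d=R.from_euler("xyz",s["attitude"],degrees=True).apply(np.c_[u,np.ones(len(u))]); o=np.array(s["origin"])
    return o+d*((z-o[2])/d[:,2])[:,None]
def proj(s,P):
    K,D=KD(s); M=R.from_euler("xyz",s["attitude"],degrees=True).as_matrix().T
    return cv2.projectPoints(np.array(P,float).reshape(-1,1,3),cv2.Rodrigues(M)[0],-M@np.array(s["origin"]),K,D)[0].reshape(-1,2)
E
python3 - <<'E'
from bench import r
from h import *
s=r.snapshot("top"); im=s["pixels"][:,:,::-1]
a=cv2.resize(im[140:255,385:475],None,fx=5,fy=5,interpolation=cv2.INTER_CUBIC)
b=cv2.resize(im[125:275,165:245],None,fx=4,fy=4,interpolation=cv2.INTER_CUBIC)
c=np.zeros((600,800,3),np.uint8); c[:a.shape[0],:450]=a; c[:600,460:780]=b[:600]
cv2.imwrite("pics/zoom.png",c)
t=r.snapshot("scene"); im=t["pixels"][:,:,::-1]
cv2.imwrite("pics/zoom2.png",cv2.resize(im[155:280,145:395],None,fx=3.2,fy=3.2,interpolation=cv2.INTER_CUBIC))
E
```

```text
(no output)
```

View pics/zoom.png

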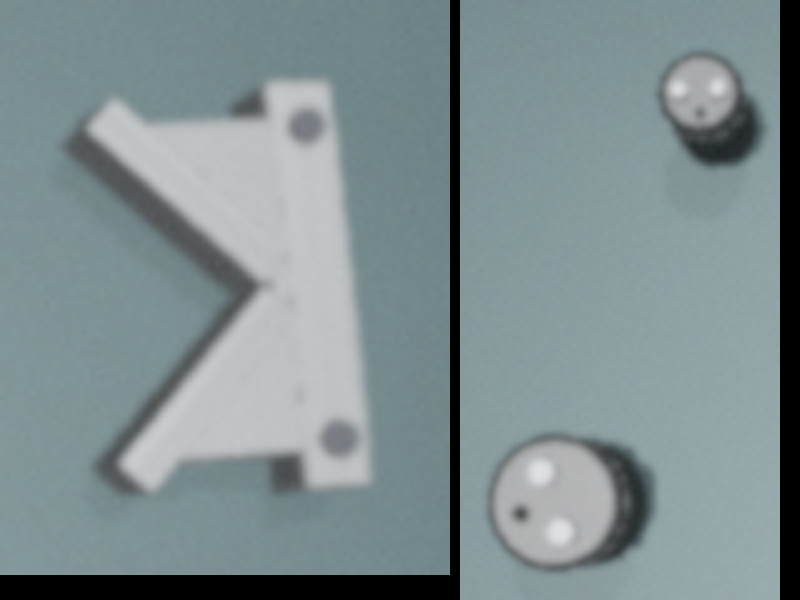

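View pics/zoom2.png

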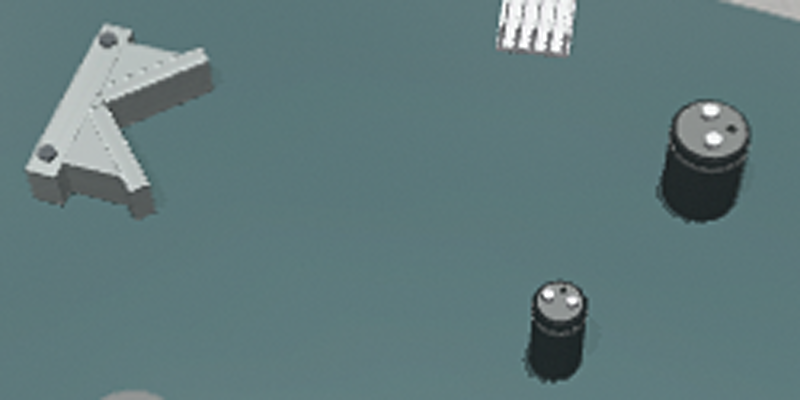

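```bash
cat > meas.py <<'E'
from bench import r
from h import *
def caps(s,box,D):
    im=s["pixels"]; x0,y0,x1,y1=box
    sub=cv2.resize(im[y0:y1,x0:x1],None,fx=4,fy=4,interpolation=cv2.INTER_CUBIC)
    # grey disc: low saturation & bright
    hsv=cv2.cvtColor(sub,cv2.COLOR_RGB2HSV); m=((hsv[...,1]<40)&(hsv[...,2]>100)).astype(np.uint8)
    m=cv2.morphologyEx(m,cv2.MORPH_OPEN,np.ones((5,5)))
    cs=cv2.findContours(m,cv2.RETR_EXTERNAL,cv2.CHAIN_APPROX_NONE)[0]; c=max(cs,key=cv2.contourArea)
    e=cv2.fitEllipse(cv2.convexHull(c)); ctr=(np.array(e[0])+.5)/4-.5+[x0,y0]
    return ctr, np.array(e[1])/4, plane(s,[ctr],64)[0]
if __name__=="__main__":
    s=r.snapshot("top"); t=r.snapshot("scene")
    for b in((160,225,220,275),(205,130,245,172)): print("top",*caps(s,b,0))
    for b in((345,175,390,228),(303,235,337,280)): print("scn",*caps(t,b,0))
    for nm,u in(("up",[(95,140),(240,270)]),("lo",[(122,458),(255,300)])): pass
    im=s["pixels"]; sub=cv2.resize(im[140:255,385:475],None,fx=5,fy=5,interpolation=cv2.INTER_CUBIC)
    g=cv2.cvtColor(sub,cv2.COLOR_RGB2GRAY).astype(float)
    L=[]
    for p,q in(((95,140),(235,265)),((128,448),(250,305))):
        p,q=np.array(p,float),np.array(q,float); d=(q-p)/np.linalg.norm(q-p); n=np.array([-d[1],d[0]])
        P=[]
        for k in np.linspace(0,1,40):
            c=p+k*(q-p); o=np.arange(-12,12.1,.5); pts=c+o[:,None]*n
            v=cv2.remap(g.astype(np.float32),pts[:,0].astype(np.float32),pts[:,1].astype(np.float32),cv2.INTER_LINEAR).ravel()
            P.append(pts[np.argmax(abs(np.gradient(v)))])
        P=(np.array(P)+.5)/5-.5+[385,140]
        W=plane(s,P,32)[:,:2]
        f=cv2.fitLine(W.astype(np.float32),cv2.DIST_HUBER,0,.01,.01).ravel(); print(f, abs((W-f[2:])@[-f[1],f[0]]).max()); L.append(f)
    a,b=L
    d1,d2=a[:2]*np.sign(-a[1]),b[:2]*np.sign(-b[1])
    k=np.linalg.solve(np.c_[d1,-d2],b[2:]-a[2:]); ap=a[2:]+k[0]*d1
    ax=d1+d2; ax/=np.linalg.norm(ax)
    print("apex",ap,"notch angle",np.degrees(np.arccos(d1@d2)),"axis deg",np.degrees(np.arctan2(ax[1],ax[0])),"seat",ap-ax*35.36)
    sc=np.array([[*(ap-ax*35.36),32],[*ap,32]]); print("top px",proj(s,sc),"scene px",proj(t,sc))
E
python3 meas.py
```

```text
Traceback (most recent call last):
  File "meas.py", line 14, in <module>
    for b in((160,225,220,275),(205,130,245,172)): print("top",*caps(s,b,0))
                                                                ~~~~^^^^^^^
  File "meas.py", line 10, in caps
    e=cv2.fitEllipse(cv2.convexHull(c)); ctr=(np.array(e[0])+.5)/4-.5+[x0,y0]
cv2.error: OpenCV(4.12.0) /io/opencv/modules/imgproc/src/shapedescr.cpp:361: error: (-201:Incorrect size of input array) There should be at least 5 points to fit the ellipse in function 'fitEllipseNoDirect'
```

```bash
python3 - <<'E'
from bench import r
s=r.snapshot("top");im=s["pixels"]
print(im[240:262:3,180],im[250,166:212:2].tolist(),im[150,216:240:2].tolist())
E
```

```text
[[176 177 178]
 [179 181 182]
 [176 178 179]
 [176 176 178]
 [104 105 105]
 [138 139 141]
 [178 179 180]
 [175 175 176]] [[137, 156, 159], [138, 157, 160], [137, 154, 157], [116, 126, 128], [165, 167, 167], [175, 176, 178], [173, 174, 175], [167, 168, 169], [175, 176, 177], [179, 180, 180], [179, 180, 181], [178, 180, 180], [179, 180, 181], [180, 181, 183], [180, 182, 182], [180, 182, 182], [181, 182, 182], [182, 183, 184], [169, 169, 170], [96, 99, 100], [92, 94, 95], [54, 60, 62], [48, 55, 57]] [[121, 124, 126], [160, 161, 162], [157, 157, 158], [167, 168, 169], [167, 168, 170], [167, 169, 170], [163, 165, 166], [161, 163, 164], [150, 152, 153], [80, 83, 84], [76, 83, 84], [98, 115, 118]]
```

```bash
sed -i 's/(hsv\[...,1\]<40)&(hsv\[...,2\]>100)/(hsv[...,1]<16)\&(hsv[...,2]>.68*np.percentile(hsv[...,2],95))/' meas.py; python3 meas.py
```

```text
top [187.88111496 250.1047802 ] [30.99882507 31.68519402] [467.89035598 133.2518631   64.        ]
top [224.50829315 147.40683174] [17.73270416 18.44812775] [620.24536137  82.89860526  64.        ]
scn [366.8432579  195.03273582] [17.16674614 22.1104126 ] [469.41581082 132.62964168  64.        ]
scn [319.52799606 248.89188385] [11.71683788 14.12852764] [621.31175655  82.1689533   64.        ]
[   0.6607482    0.7506076  579.1169    -217.61469  ] 1.027583391862911
[   0.7491292    -0.66242397  523.1285     -221.84608   ] 0.9933041523961054
apex [ 552.5165  -247.83267] notch angle 89.871956 axis deg -86.42098 seat [ 550.30914 -212.54163]
top px [[415.40936727 197.87265852]
 [436.95685315 196.62858592]] scene px [[193.68586192 189.81051971]
 [178.12580264 186.23655344]]
```

Both views agree to within 2 mm. The wide capacitor is at (468.6, 133), the slim one at (620.8, 82.5), the seat at (550, -212.5), and the axis points along -86.4°. The notch angle came out at 89.9°, against 90° expected. I'll move above the wide capacitor with yaw 93.6°, so the jaws sit across the push direction.

Emit:
jog_arm(targets=[[0.487,-0.5815,0,0,0,-1.319,0],[0.487,-0.5815,0,0,0,-1.319,0],[0.487,-0.5815,0,0,0,-1.319,0],[0.487,-0.5815,0,0,0,-1.319,0],[0.487,-0.5815,0,0,0,-1.319,0]])

```text
time: 0.87
tool_pos: [263.8, -375.5, 231.2]
tcp_rot: [180.0, -0.0, 54.2]
ft_force: [1.5, -0.2, -0.7]
finger_gap: 85.3
```

```bash
cat > go.py <<'E'
import sys
from bench import r
from h import *
# go.py x y z yaw -> tool-axis shift (m) and turn (rad)
x,y,z,yaw=map(float,sys.argv[1:5]); s=r.sense()
T=R.from_euler("xyz",s["tcp_rot"],degrees=True); G=R.from_euler("xyz",[180,0,yaw],degrees=True)
print("t",s["time"],"pos",s["tool_pos"].round(1),"rot",s["tcp_rot"].round(1),"F",s["ft_force"].round(1),"gap",round(s["finger_gap"],1))
print("shift",(T.inv().apply(np.array([x,y,z])-s["tool_pos"])/1000).round(4),"turn",(T.inv()*G).as_rotvec().round(4))
E
python3 go.py 468.6 133 180 93.6
```

```text
t 0.8667 pos [ 263.8 -375.5  231.2] rot [180.   -0.   54.2] F [ 1.5 -0.2 -0.7] gap 85.3
shift [ 0.5322 -0.1317  0.0512] turn [ 2.000e-04 -0.000e+00 -6.883e-01]
```

Emit:
jog_arm(targets=[[0.532,-0.132,0.03,0,0,-0.688,0],[0.532,-0.132,0.03,0,0,-0.688,0],[0.532,-0.132,0.03,0,0,-0.688,0],[0.532,-0.132,0.03,0,0,-0.688,0],[0.532,-0.132,0.03,0,0,-0.688,0]])

```text
time: 1.28
tool_pos: [342.5, -182.9, 220.1]
tcp_rot: [179.9, 0.0, 90.0]
ft_force: [1.0, 0.6, -1.0]
finger_gap: 85.4
```

```bash
python3 go.py 468.6 133 180 93.6
```

```text
t 1.2833 pos [ 342.5 -182.9  220.1] rot [179.9   0.   90. ] F [ 1.   0.6 -1. ] gap 85.4
shift [0.316  0.1259 0.0401] turn [ 0.0011  0.0007 -0.0632]
```

Emit:
jog_arm(targets=[[0.316,0.126,0.04,0,0,-0.063,0],[0.316,0.126,0.04,0,0,-0.063,0],[0.316,0.126,0.04,0,0,-0.063,0],[0.316,0.126,0.04,0,0,-0.063,0],[0.316,0.126,0.04,0,0,-0.063,0]])

```text
time: 1.7
tool_pos: [420.5, 9.2, 195.9]
tcp_rot: [179.9, 0.0, 93.3]
ft_force: [0.2, -1.2, -0.2]
finger_gap: 85.2
```

```bash
python3 go.py 468.6 133 180 93.6
```

```text
t 1.7 pos [420.5   9.2 195.9] rot [179.9   0.   93.3] F [ 0.2 -1.2 -0.2] gap 85.2
shift [0.1208 0.0551 0.0159] turn [ 0.0016  0.0003 -0.0057]
```

Emit:
jog_arm(targets=[[0.121,0.055,0.016,0,0,-0.0055,0],[0.121,0.055,0.016,0,0,-0.0055,0],[0.121,0.055,0.016,0,0,-0.0055,0],[0.121,0.055,0.016,0,0,-0.0055,0],[0.121,0.055,0.016,0,0,-0.0055,0]])

```text
time: 2.12
tool_pos: [467.9, 133.6, 178.9]
tcp_rot: [-179.9, -0.0, 93.8]
ft_force: [-0.1, -0.8, 0.7]
finger_gap: 85.8
```

```bash
python3 - <<'E'
from bench import r
import cv2
s=r.snapshot("wrist"); cv2.imwrite("pics/w1.png",s["pixels"][:,:,::-1])
s=r.snapshot("scene"); cv2.imwrite("pics/s1.png",s["pixels"][:,:,::-1])
E
python3 go.py 468.6 133 36 93.6
```

```text
t 2.2167 pos [467.7 130.8 179.4] rot [-180.     0.    93.7] F [-0.5 -0.2 -0.4] gap 85.2
shift [0.0022 0.0011 0.1434] turn [-0.0007  0.0006  0.001 ]
```

View pics/w1.png

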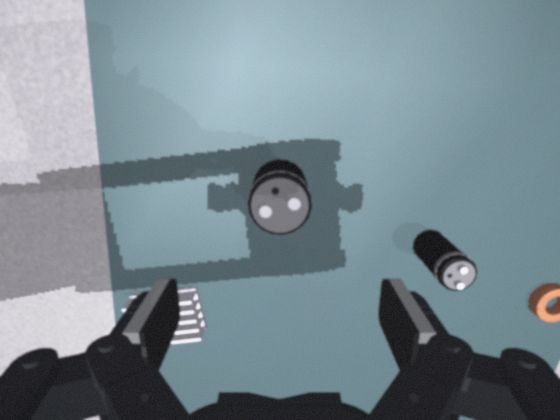

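View pics/s1.png

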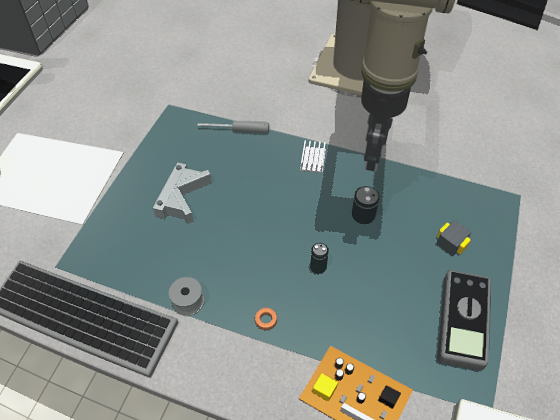

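The wrist picture shows the wide capacitor's top at about (280,204), centred between the fingers at (279). The slim one is well clear at (457,272). I'll check the position by casting the wrist ray.

```bash
python3 - <<'E'
from bench import r
from h import *
s=r.snapshot("wrist"); print(s["origin"],s["attitude"]); print(plane(s,[(280,204)],64), plane(s,[(457,272)],64))
E
python3 go.py 468.6 133 100 93.6
```

```text
[462.4320072  215.11754824 322.22234105] [1.61166584e+02 1.83960758e-03 3.72350319e+00]
[[468.73002211 132.16912533  64.        ]] [[619.01197091  82.64691152  64.        ]]
t 2.2667 pos [467.8 130.2 179.7] rot [-180.     0.    93.6] F [-0.1 -0.3  0.8] gap 85.3
shift [0.0028 0.001  0.0797] turn [-0.0002  0.0006 -0.0004]
```

Emit:
jog_arm(targets=[[0.0024,0.001,0.04,0,0,0,0],[0.0024,0.001,0.08,0,0,0,0],[0.0024,0.001,0.11,0,0,0,0],[0.0024,0.001,0.13,0,0,0,0],[0.0024,0.001,0.143,0,0,0,0]], newtons=25)

```text
time: 2.68
tool_pos: [466.9, 131.3, 34.0]
tcp_rot: [-179.8, 0.0, 93.4]
ft_force: [-0.5, 0.3, -0.2]
finger_gap: 85.3
```

Emit:
jog_arm(targets=[[0,0,0,0,0,0,0],[0,0,0,0,0,0,0],[0,0,0,0,0,0,0]])

```text
time: 2.93
tool_pos: [469.9, 132.8, 38.2]
tcp_rot: [179.9, -0.0, 93.5]
ft_force: [-0.9, 0.2, 1.0]
finger_gap: 85.1
```

```bash
python3 go.py 468.6 132.6 36 93.6;  python3 - <<'E'
from bench import r
import cv2
s=r.snapshot("scene"); cv2.imwrite("pics/s2.png",cv2.resize(s["pixels"][100:280,280:450,::-1],None,fx=3.3,fy=3.3))
E
```

```text
t 2.9333 pos [469.9 132.8  38.2] rot [179.9  -0.   93.5] F [-0.9  0.2  1. ] gap 85.1
shift [-0.0001 -0.0014  0.0022] turn [ 0.0022 -0.0001 -0.0018]
```

View pics/s2.png

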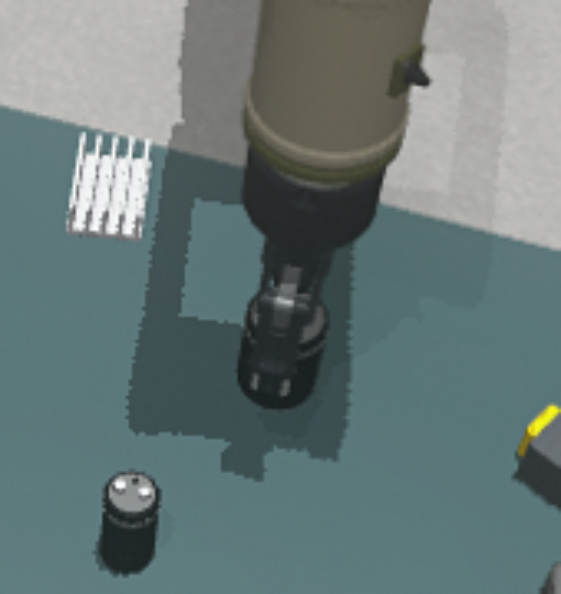

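The fingers straddle the wide capacitor with no contact forces. Now I'll close.

Emit:
jog_arm(targets=[[0,0,0,0,0,0,1],[0,0,0,0,0,0,1],[0,0,0,0,0,0,1],[0,0,0,0,0,0,1],[0,0,0,0,0,0,1]], newtons=25)

```text
time: 3.4
tool_pos: [469.4, 133.6, 37.5]
tcp_rot: [179.9, -0.0, 93.6]
ft_force: [-2.0, -0.4, 5.6]
finger_gap: 48.9
```

Emit:
jog_arm(targets=[[0,0,0,0,0,0,1],[0,0,0,0,0,0,1],[0,0,0,0,0,0,1],[0,0,0,0,0,0,1],[0,0,0,0,0,0,1]])

```text
time: 3.82
tool_pos: [469.4, 133.6, 37.5]
tcp_rot: [179.9, 0.0, 93.6]
ft_force: [-1.3, -1.3, 6.4]
finger_gap: 49.4
```

```bash
python3 go.py 546.5 -152 37 93.6;  python3 - <<'E'
from bench import r
import cv2
s=r.snapshot("scene"); cv2.imwrite("pics/s3.png",cv2.resize(s["pixels"][100:280,280:450,::-1],None,fx=3.3,fy=3.3))
E
```

```text
t 3.8167 pos [469.4 133.6  37.5] rot [179.9   0.   93.6] F [-1.3 -1.3  6.4] gap 49.4
shift [-0.2899  0.059   0.0006] turn [ 0.0012  0.     -0.    ]
```

View pics/s3.png

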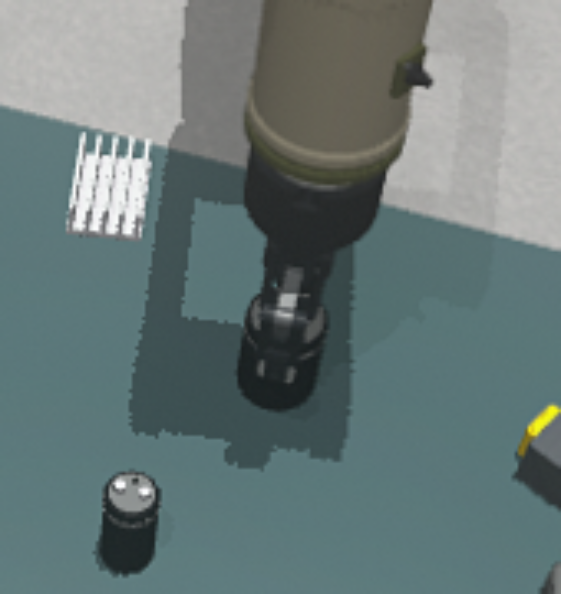

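The grip holds at 49.4 mm, matching the 50 mm diameter, and the fingers press down slightly. I'll slide towards the pre-seat point.

Emit:
jog_arm(targets=[[-0.006,0.001,0,0,0,0,1],[-0.018,0.0036,0,0,0,0,1],[-0.03,0.006,0,0,0,0,1],[-0.042,0.0085,0,0,0,0,1],[-0.054,0.011,0,0,0,0,1]])

```text
time: 4.28
tool_pos: [483.8, 80.8, 37.9]
tcp_rot: [179.9, -0.1, 93.6]
ft_force: [-1.7, 4.2, 5.3]
finger_gap: 49.1
```

Emit:
jog_arm(targets=[[-0.012,0.0024,0,0,0,0,1],[-0.024,0.0049,0,0,0,0,1],[-0.036,0.0073,0,0,0,0,1],[-0.048,0.0098,0,0,0,0,1],[-0.06,0.0122,0,0,0,0,1]])

```text
time: 4.7
tool_pos: [499.4, 20.2, 36.6]
tcp_rot: [180.0, -0.0, 93.6]
ft_force: [-1.3, 2.3, 4.3]
finger_gap: 48.7
```

```bash
python3 go.py 546.5 -152 37 93.6;  python3 - <<'E'
from bench import r
import cv2
s=r.snapshot("scene"); cv2.imwrite("pics/s4.png",s["pixels"][:,:,::-1])
E
```

```text
t 4.7 pos [499.4  20.2  36.6] rot [180.   -0.   93.6] F [-1.3  2.3  4.3] gap 48.7
shift [-0.1748  0.0362 -0.0004] turn [ 0.     -0.0002 -0.0003]
```

View pics/s4.png

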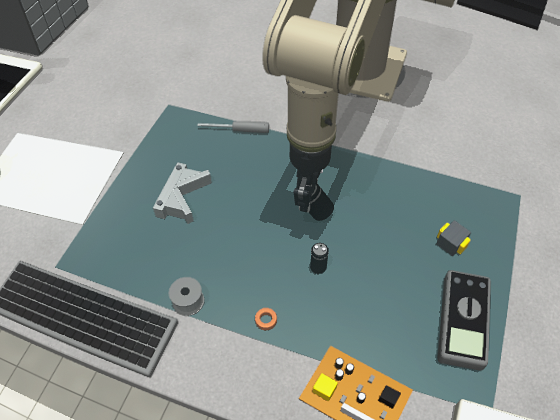

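```bash
python3 - <<'E'
from bench import r
import cv2,numpy as np
s=r.snapshot("scene"); a=cv2.resize(s["pixels"][140:240,270:370,::-1],None,fx=4,fy=4,interpolation=2)
s=r.snapshot("top"); b=cv2.resize(s["pixels"][150:270,210:310,::-1],None,fx=4,fy=4,interpolation=2)
c=np.zeros((480,800,3),np.uint8); c[:400,:400]=a;c[:,400:]=b
cv2.imwrite("pics/s5.png",c)
E
```

```text
(no output)
```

View pics/s5.png

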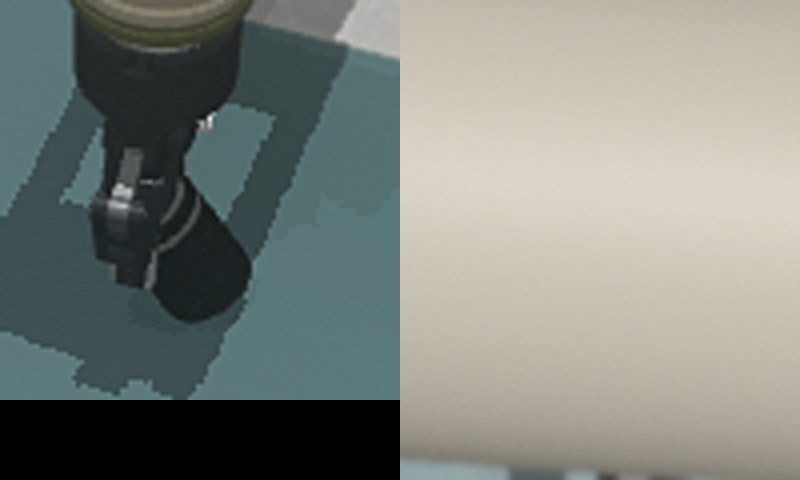

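The scene picture shows the capacitor leaning: its top is at about (303,193) but the base trails at (320,213). Bench friction pivoted it in the pads. I'll back up slowly to bring it upright.

Emit:
jog_arm(targets=[[0.003,0,0,0,0,0,1],[0.006,0,0,0,0,0,1],[0.009,0,0,0,0,0,1],[0.012,0,0,0,0,0,1],[0.012,0,0,0,0,0,1]])

```text
time: 5.27
tool_pos: [498.8, 33.1, 37.0]
tcp_rot: [179.9, 0.1, 93.6]
ft_force: [1.5, -2.5, 5.8]
finger_gap: 49.2
```

```bash
cat > z.py <<'E'
import sys
from bench import r
import cv2,numpy as np
n,x,y,w,h,f=sys.argv[1],*map(int,sys.argv[2:7])
s=r.snapshot("scene"); cv2.imwrite(f"pics/{n}.png",cv2.resize(s["pixels"][y:y+h,x:x+w,::-1],None,fx=f,fy=f,interpolation=2))
E
python3 z.py s6 270 140 100 100 4
```

```text
(no output)
```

View pics/s6.png

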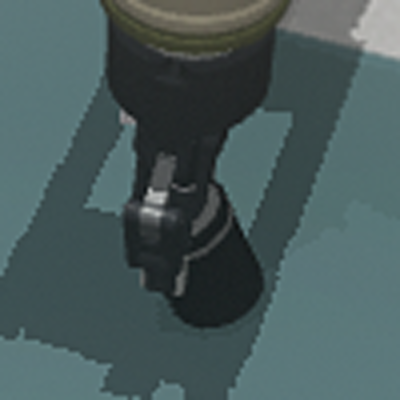

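It is straightening, so I'll continue.

Emit:
jog_arm(targets=[[0.003,0,0,0,0,0,1],[0.006,0,0,0,0,0,1],[0.008,0,0,0,0,0,1],[0.01,0,0,0,0,0,1],[0.01,0,0,0,0,0,1]])

```text
time: 5.73
tool_pos: [498.1, 43.1, 37.0]
tcp_rot: [180.0, 0.1, 93.6]
ft_force: [-0.1, -2.6, 6.3]
finger_gap: 49.3
```

```bash
python3 z.py s7 270 140 100 100 4
```

```text
(no output)
```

View pics/s7.png

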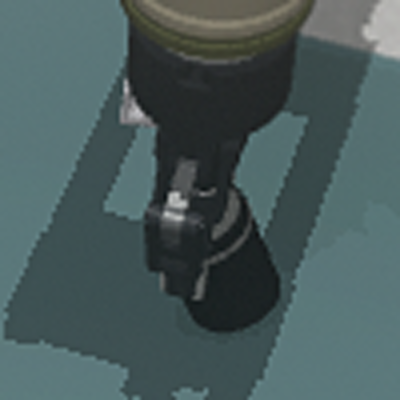

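Emit:
jog_arm(targets=[[0.003,0,0,0,0,0,1],[0.006,0,0,0,0,0,1],[0.009,0,0,0,0,0,1],[0.012,0,0,0,0,0,1],[0.015,0,0,0,0,0,1]])

```text
time: 6.2
tool_pos: [497.2, 57.7, 36.9]
tcp_rot: [180.0, 0.1, 93.6]
ft_force: [1.1, -4.5, 4.9]
finger_gap: 48.8
```

```bash
python3 z.py s8 270 140 100 100 4
```

```text
(no output)
```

View pics/s8.png

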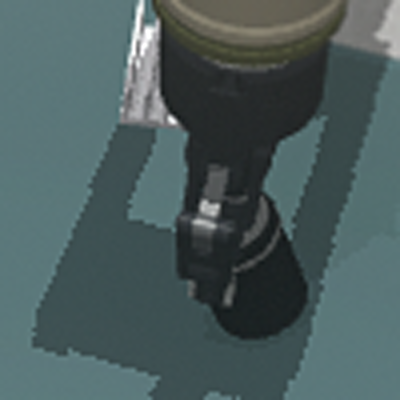

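The tilt is modest now, roughly 15°, which is well below the ~38° self-righting limit. I'll release a little so it rights itself between the fingers.

Emit:
jog_arm(targets=[[0,0,0,0,0,0,1],[0,0,0,0,0,0,0.36],[0,0,0,0,0,0,0.34],[0,0,0,0,0,0,0.33],[0,0,0,0,0,0,0.33]], newtons=20)

```text
time: 6.67
tool_pos: [496.2, 58.2, 36.0]
tcp_rot: [-179.9, -0.0, 93.6]
ft_force: [0.3, -0.1, 0.1]
finger_gap: 56.9
```

```bash
python3 z.py s9 270 140 100 100 4
```

```text
(no output)
```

View pics/s9.png

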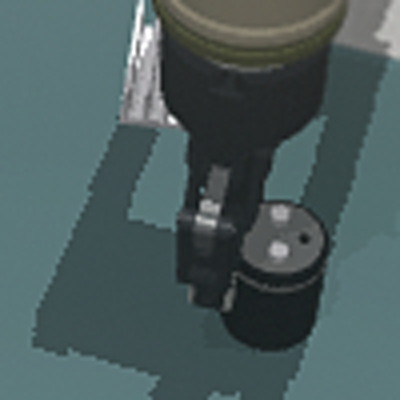

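It stands upright again. I'll change the method. After opening and backing off, I'll set the fingers about 30 mm apart and use the tips low down as a two-point cradle behind the can, so it can't pivot and the fingers stay outside the notch. First I need to find the capacitor again.

Emit:
jog_arm(targets=[[0,0,0,0,0,0,0],[0,0,0,0,0,0,0],[0,0,0,0,0,0,0],[0,0,0,0,0,0,0],[0,0,0,0,0,0,0]])

```text
time: 7.13
tool_pos: [496.8, 58.1, 36.6]
tcp_rot: [180.0, -0.0, 93.6]
ft_force: [-0.5, -0.3, -0.2]
finger_gap: 85.6
```

Emit:
jog_arm(targets=[[0.02,0,0,0,0,0,0],[0.04,0,0,0,0,0,0],[0.065,0,0,0,0,0,0],[0.09,0,0,0,0,0,0],[0.11,0,0,0,0,0,0]])

```text
time: 7.55
tool_pos: [489.8, 169.3, 36.7]
tcp_rot: [180.0, -0.0, 93.6]
ft_force: [-0.6, -0.5, -0.9]
finger_gap: 84.9
```

```bash
python3 z.py s10 240 110 160 180 3; python3 - <<'E'
from bench import r
from h import *
from meas import caps
t=r.snapshot("scene")
for b in((320,175,366,225),(303,235,337,280)): print("scn",*caps(t,b,0))
w=r.snapshot("wrist"); cv2.imwrite("pics/w2.png",w["pixels"][:,:,::-1])
s=r.snapshot("top"); cv2.imwrite("pics/t2.png",s["pixels"][:,:,::-1])
E
python3 go.py 495 150 37 93.6
```

```text
scn [336.28334427 198.35951424] [16.41073036 17.25013542] [497.86090853  77.7487359   64.        ]
scn [319.5255661 248.90695  ] [11.68445587 14.11645412] [621.34456066  82.1746705   64.        ]
t 7.75 pos [489.8 168.   36.5] rot [-180.     0.    93.7] F [-0.2 -0.3 -0.5] gap 85.1
shift [-0.0183  0.004  -0.0005] turn [-0.0002  0.0004  0.0012]
```

View pics/s10.png

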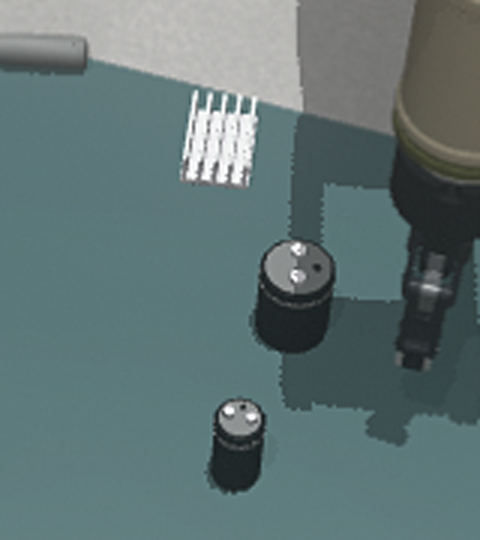

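View pics/t2.png

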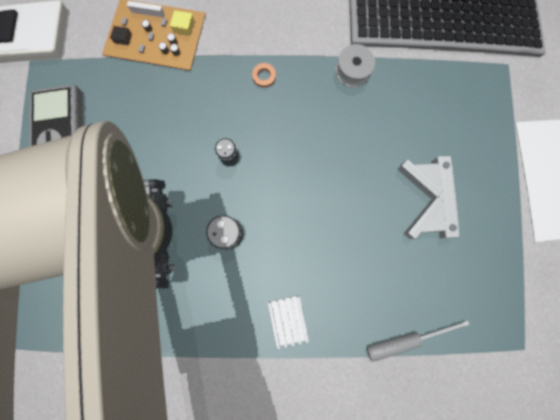

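View pics/w2.png

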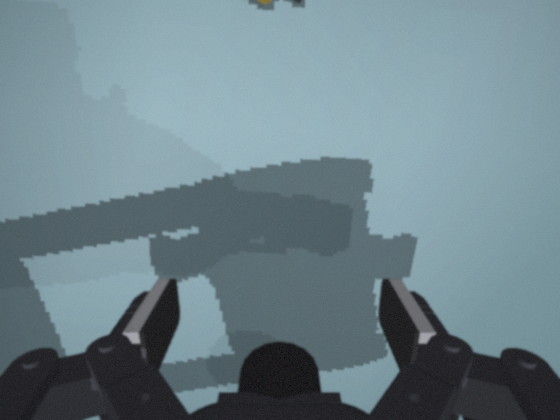

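The top view shows the wide capacitor upright at about (223,231), with a shadow edge across its lid. The slim one hasn't moved. I'll fit the lid with a shadow-tolerant mask.

```bash
python3 - <<'E'
from bench import r
from h import *
for n,(x0,y0,x1,y1),rr in (("top",(200,208,248,256),15.5),("scene",(320,175,366,235),0)):
    s=r.snapshot(n); sub=cv2.resize(s["pixels"][y0:y1,x0:x1],None,fx=8,fy=8,interpolation=2)
    hsv=cv2.cvtColor(sub,cv2.COLOR_RGB2HSV)
    m=((hsv[...,1]<25)&(hsv[...,2]>70)).astype(np.uint8)*255
    m=cv2.morphologyEx(m,cv2.MORPH_OPEN,np.ones((13,13)))
    c=max(cv2.findContours(m,0,1)[0],key=cv2.contourArea); e=cv2.fitEllipse(cv2.convexHull(c))
    ctr=(np.array(e[0])+.5)/8-.5+[x0,y0]; print(n,ctr,np.array(e[1])/8,plane(s,[ctr],64))
    cv2.ellipse(sub,e,(255,0,0),1); cv2.imwrite(f"pics/fit_{n}.png",sub[:,:,::-1])
E
```

```text
top [223.93135071 231.89389229] [33.38544083 35.02858734] [[494.66163651  81.17604853  64.        ]]
scene [338.7147789  198.56220627] [17.90182877 22.54814911] [[496.73770283  82.41199277  64.        ]]
```

View pics/fit_top.png

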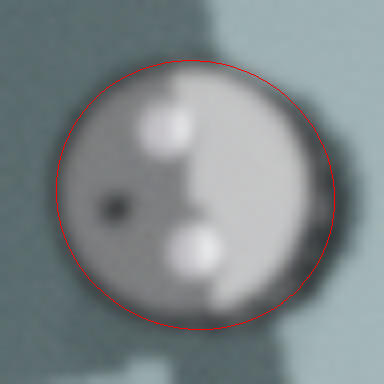

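View pics/fit_scene.png

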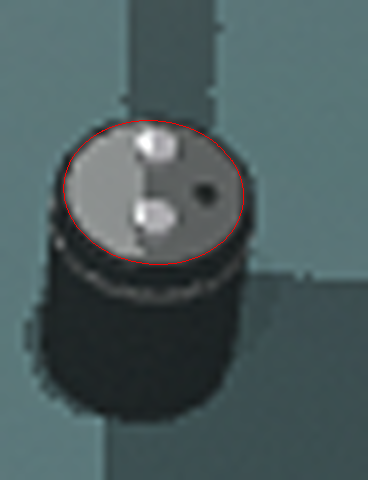

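The capacitor is at (496, 82.7), which puts it 300 mm from the seat along heading -79.6°, so the tool yaw should be 100.4°.

```bash
python3 go.py 485.1 141.7 14 100.4
```

```text
t 7.85 pos [489.9 167.1  36.5] rot [-180.     0.    93.6] F [-0.1  0.3 -1.3] gap 85.4
shift [-0.025  -0.0064  0.0225] turn [-0.0003  0.0004 -0.1193]
```

Emit:
jog_arm(targets=[[0,-0.0064,0,0,0,-0.119,0.65],[0,-0.0064,0.006,0,0,-0.119,0.65],[0,-0.0064,0.012,0,0,-0.119,0.65],[0,-0.0064,0.018,0,0,-0.119,0.65],[0,-0.0064,0.0225,0,0,-0.119,0.65]])

```text
time: 8.27
tool_pos: [483.2, 166.9, 12.9]
tcp_rot: [-179.9, 0.0, 100.2]
ft_force: [0.5, -0.2, -0.3]
finger_gap: 29.8
```

Emit:
jog_arm(targets=[[0,0,0,0,0,0,0.65],[0,0,0,0,0,0,0.65],[0,0,0,0,0,0,0.65]])

```text
time: 8.52
tool_pos: [483.7, 167.4, 14.0]
tcp_rot: [-180.0, 0.0, 100.4]
ft_force: [-0.3, -0.2, -0.0]
finger_gap: 30.0
```

```bash
python3 go.py 487.3 130 14 100.4; python3 z.py s11 260 110 160 180 3
```

```text
t 8.5167 pos [483.7 167.4  14. ] rot [-180.     0.   100.4] F [-0.3 -0.2 -0. ] gap 30.0
shift [-0.0375 -0.0032  0.    ] turn [-0.0001  0.     -0.0006]
```

View pics/s11.png

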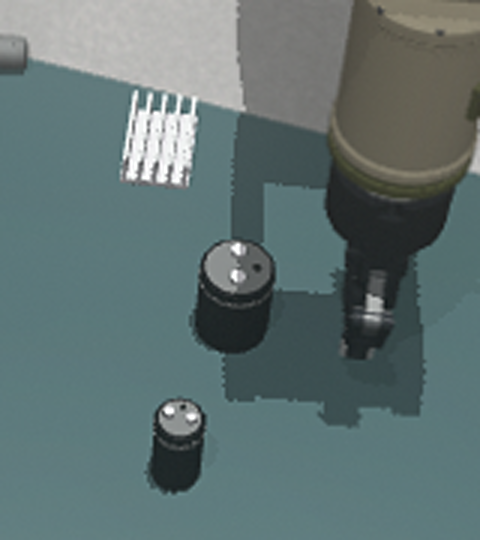

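Emit:
jog_arm(targets=[[-0.012,-0.003,0,0,0,0,0.65],[-0.024,-0.003,0,0,0,0,0.65],[-0.036,-0.003,0,0,0,0,0.65],[-0.044,-0.003,0,0,0,0,0.65],[-0.05,-0.003,0,0,0,0,0.65]])

```text
time: 8.98
tool_pos: [490.0, 116.2, 14.3]
tcp_rot: [180.0, 0.0, 100.3]
ft_force: [0.1, 0.2, -0.0]
finger_gap: 29.6
```

Emit:
jog_arm(targets=[[-0.005,0,0,0,0,0,0.65],[-0.01,0,0,0,0,0,0.65],[-0.016,0,0,0,0,0,0.65],[-0.022,0,0,0,0,0,0.65],[-0.028,0,0,0,0,0,0.65]])

```text
time: 9.4
tool_pos: [494.9, 89.9, 14.2]
tcp_rot: [180.0, -0.0, 100.4]
ft_force: [-1.0, 2.0, 1.0]
finger_gap: 29.6
```

```bash
python3 go.py 544.7 -182 14 100.4; python3 z.py s12 240 110 160 180 3
```

```text
t 9.4 pos [494.9  89.9  14.2] rot [180.   -0.  100.4] F [-1.  2.  1.] gap 29.6
shift [-2.765e-01 -2.000e-04  2.000e-04] turn [ 0.0003 -0.0002  0.0004]
```

View pics/s12.png

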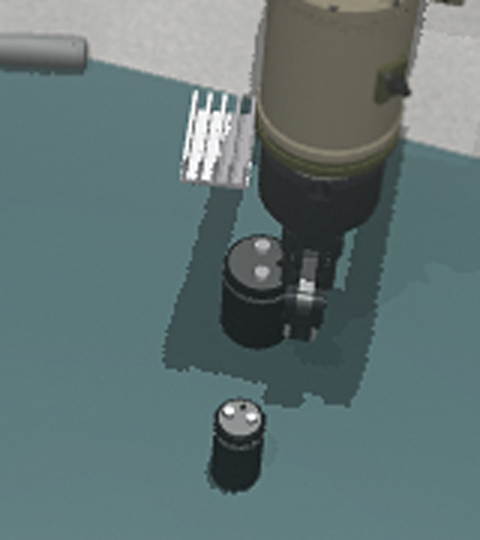

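The capacitor is upright in the cradle under a 2 N push, with 276 mm to go. I'll continue.

Emit:
jog_arm(targets=[[-0.008,0,0,0,0,0,0.65],[-0.018,0,0,0,0,0,0.65],[-0.028,0,0,0,0,0,0.65],[-0.038,0,0,0,0,0,0.65],[-0.048,0,0,0,0,0,0.65]])

```text
time: 9.87
tool_pos: [503.5, 41.8, 14.1]
tcp_rot: [-180.0, 0.0, 100.4]
ft_force: [-0.8, 1.6, 0.3]
finger_gap: 29.9
```

Emit:
jog_arm(targets=[[-0.01,0,0,0,0,0,0.65],[-0.02,0,0,0,0,0,0.65],[-0.03,0,0,0,0,0,0.65],[-0.04,0,0,0,0,0,0.65],[-0.05,0,0,0,0,0,0.65]])

```text
time: 10.28
tool_pos: [512.5, -7.2, 14.1]
tcp_rot: [-180.0, -0.0, 100.4]
ft_force: [-0.1, 0.9, 0.9]
finger_gap: 30.1
```

```bash
python3 go.py 544.7 -182 14 100.4; python3 z.py s13 160 110 200 170 3
```

```text
t 10.2833 pos [512.5  -7.2  14.1] rot [-180.    -0.   100.4] F [-0.1  0.9  0.9] gap 30.1
shift [-1.777e-01  1.000e-04  1.000e-04] turn [-0.0001 -0.     -0.0001]
```

View pics/s13.png

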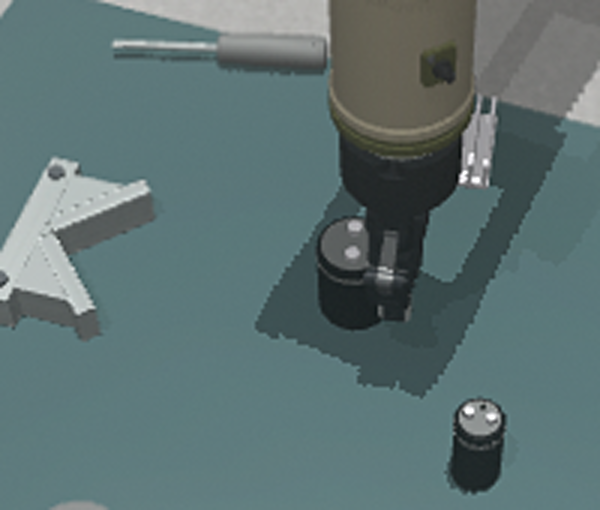

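Still upright and cradled. The notch is straight ahead.

Emit:
jog_arm(targets=[[-0.01,0,0,0,0,0,0.65],[-0.02,0,0,0,0,0,0.65],[-0.03,0,0,0,0,0,0.65],[-0.04,0,0,0,0,0,0.65],[-0.05,0,0,0,0,0,0.65]])

```text
time: 10.75
tool_pos: [521.5, -56.4, 14.0]
tcp_rot: [-180.0, 0.0, 100.4]
ft_force: [-0.6, 1.3, 0.8]
finger_gap: 29.8
```

Emit:
jog_arm(targets=[[-0.01,0,0,0,0,0,0.65],[-0.02,0,0,0,0,0,0.65],[-0.03,0,0,0,0,0,0.65],[-0.04,0,0,0,0,0,0.65],[-0.05,0,0,0,0,0,0.65]])

```text
time: 11.17
tool_pos: [530.6, -105.6, 14.1]
tcp_rot: [-180.0, 0.0, 100.4]
ft_force: [0.6, 0.8, 0.5]
finger_gap: 29.8
```

Emit:
jog_arm(targets=[[-0.009,0,0,0,0,0,0.65],[-0.018,0,0,0,0,0,0.65],[-0.026,0,0,0,0,0,0.65],[-0.034,0,0,0,0,0,0.65],[-0.04,0,0,0,0,0,0.65]])

```text
time: 11.58
tool_pos: [537.8, -144.8, 14.1]
tcp_rot: [180.0, 0.0, 100.4]
ft_force: [-0.3, 1.2, 0.4]
finger_gap: 29.9
```

```bash
python3 go.py 544.7 -182 14 100.4; python3 z.py s14 120 110 200 170 3; python3 - <<'E'
from bench import r
import cv2
s=r.snapshot("top"); cv2.imwrite("pics/t14.png",s["pixels"][:,:,::-1])
E
```

```text
t 11.5833 pos [ 537.8 -144.8   14.1] rot [180.    0.  100.4] F [-0.3  1.2  0.4] gap 29.9
shift [-0.0378  0.0001  0.0001] turn [ 0.0001  0.0001 -0.0002]
```

View pics/s14.png

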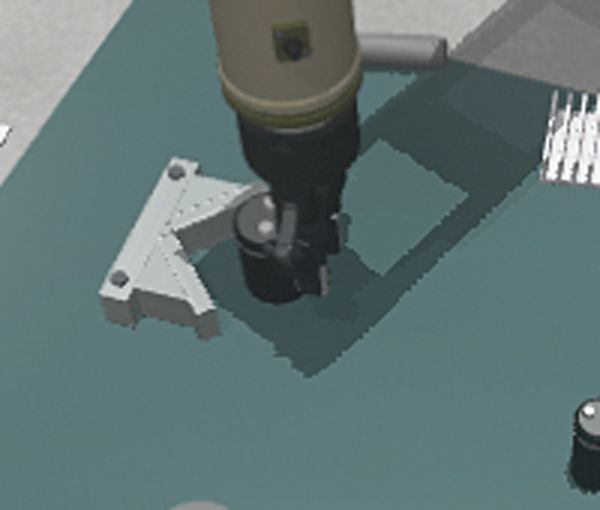

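View pics/t14.png

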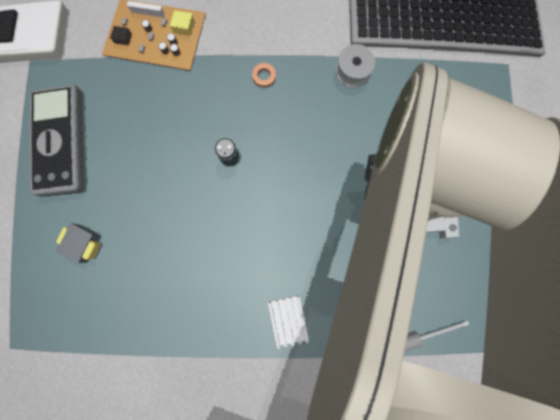

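The capacitor is entering the notch upright. I'll slow down and watch the force.

Emit:
jog_arm(targets=[[-0.005,0,0,0,0,0,0.65],[-0.01,0,0,0,0,0,0.65],[-0.015,0,0,0,0,0,0.65],[-0.02,0,0,0,0,0,0.65],[-0.025,0,0,0,0,0,0.65]])

```text
time: 12.1
tool_pos: [542.2, -168.9, 14.0]
tcp_rot: [-180.0, -0.0, 100.4]
ft_force: [-0.7, 0.5, -0.7]
finger_gap: 29.8
```

Emit:
jog_arm(targets=[[-0.002,0,0,0,0,0,0.65],[-0.004,0,0,0,0,0,0.65],[-0.006,0,0,0,0,0,0.65],[-0.008,0,0,0,0,0,0.65],[-0.01,0,0,0,0,0,0.65]])

```text
time: 12.52
tool_pos: [544.0, -178.4, 14.1]
tcp_rot: [-180.0, -0.0, 100.4]
ft_force: [0.2, 1.7, 0.4]
finger_gap: 29.7
```

```bash
python3 go.py 544.7 -182 14 100.4; python3 z.py s15 120 110 200 170 3
```

```text
t 12.5167 pos [ 544.  -178.4   14.1] rot [-180.    -0.   100.4] F [0.2 1.7 0.4] gap 29.7
shift [-0.0037  0.0001  0.0001] turn [-0.0001 -0.0001  0.0001]
```

View pics/s15.png

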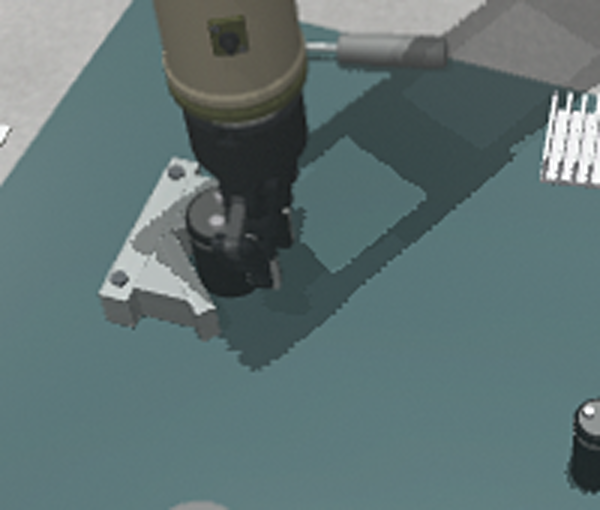

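Nearly seated. I'll advance in 1 mm steps until the force rises.

Emit:
jog_arm(targets=[[-0.001,0,0,0,0,0,0.65],[-0.002,0,0,0,0,0,0.65],[-0.003,0,0,0,0,0,0.65],[-0.003,0,0,0,0,0,0.65]])

```text
time: 12.9
tool_pos: [544.5, -181.4, 14.1]
tcp_rot: [180.0, 0.0, 100.4]
ft_force: [0.1, 0.3, -0.8]
finger_gap: 29.6
```

Emit:
jog_arm(targets=[[-0.001,0,0,0,0,0,0.65],[-0.002,0,0,0,0,0,0.65],[-0.002,0,0,0,0,0,0.65]])

```text
time: 13.15
tool_pos: [544.9, -183.4, 14.1]
tcp_rot: [180.0, 0.0, 100.4]
ft_force: [0.8, 0.5, -0.4]
finger_gap: 30.0
```

Emit:
jog_arm(targets=[[-0.001,0,0,0,0,0,0.65],[-0.002,0,0,0,0,0,0.65],[-0.002,0,0,0,0,0,0.65]])

```text
time: 13.4
tool_pos: [545.3, -183.9, 14.1]
tcp_rot: [180.0, -0.1, 100.4]
ft_force: [0.3, 8.6, 3.4]
finger_gap: 29.6
```

Emit:
jog_arm(targets=[[-0.001,0,0,0,0,0,0.65],[-0.002,0,0,0,0,0,0.65],[-0.002,0,0,0,0,0,0.65]])

```text
time: 13.65
tool_pos: [545.4, -184.0, 14.1]
tcp_rot: [-180.0, -0.3, 100.4]
ft_force: [-1.9, 17.1, 7.0]
finger_gap: 29.7
```

```bash
python3 z.py s16 120 110 200 170 3
```

```text
(no output)
```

View pics/s16.png

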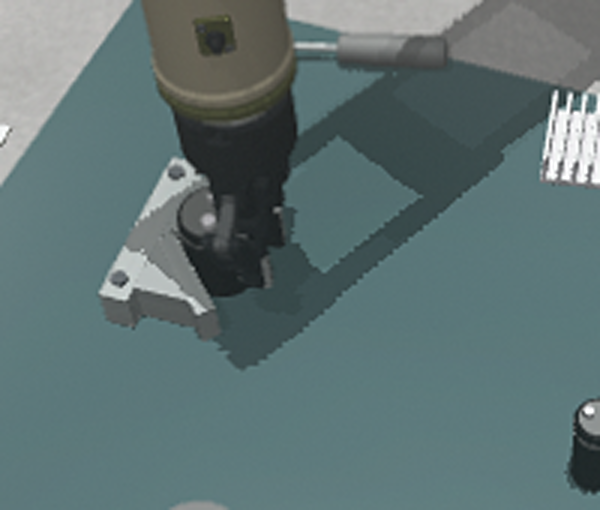

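The force rose to 17 N and the TCP stopped moving, so the capacitor is pressed home. I'll back off straight and then raise the tool.

Emit:
jog_arm(targets=[[0.002,0,0,0,0,0,0.65],[0.004,0,0,0,0,0,0.65],[0.01,0,0,0,0,0,0.65],[0.025,0,0,0,0,0,0.65],[0.05,0,0,0,0,0,0.65]])

```text
time: 14.12
tool_pos: [536.8, -138.7, 14.4]
tcp_rot: [180.0, 0.1, 100.3]
ft_force: [0.1, 0.2, -0.8]
finger_gap: 29.8
```

Emit:
jog_arm(targets=[[0.03,0,-0.02,0,0,0,0.65],[0.06,0,-0.05,0,0,0,0.65],[0.1,0,-0.08,0,0,0,0.65],[0.14,0,-0.11,0,0,0,0.65],[0.17,0,-0.14,0,0,0,0.65]])

```text
time: 14.53
tool_pos: [506.6, 18.4, 142.3]
tcp_rot: [-179.9, -0.0, 100.4]
ft_force: [0.4, -0.5, -0.7]
finger_gap: 30.1
```

```bash
python3 z.py s17 120 110 220 170 3; python3 - <<'E'
from bench import r
from h import *
st=r.sense(); print(st["time"],st["tool_pos"],st["ft_force"])
for n,(x0,y0,x1,y1) in (("top",(396,175,445,222)),("scene",(175,155,215,200))):
    s=r.snapshot(n); sub=s["pixels"][y0:y1,x0:x1]
    p=proj(s,[[550.3,-212.5,64]]); print(n,"expected lid px",p)
    v=sub.copy(); v=cv2.resize(v,None,fx=8,fy=8,interpolation=2)
    th=np.linspace(0,2*np.pi,80); q=proj(s,np.c_[550.3+25*np.cos(th),-212.5+25*np.sin(th),64+0*th])
    for a in (q-[x0,y0]+.5)*8-.5: cv2.circle(v,tuple(int(k) for k in a),1,(255,0,0),-1)
    cv2.imwrite(f"pics/fin_{n}.png",v[:,:,::-1])
E
```

```text
14.5833 [509.25355549  22.92605329 149.09125237] [4.39858622 4.11739745 5.05853159]
top expected lid px [[422.0827815  195.06543573]]
scene expected lid px [[191.52321858 179.91735336]]
```

View pics/s17.png

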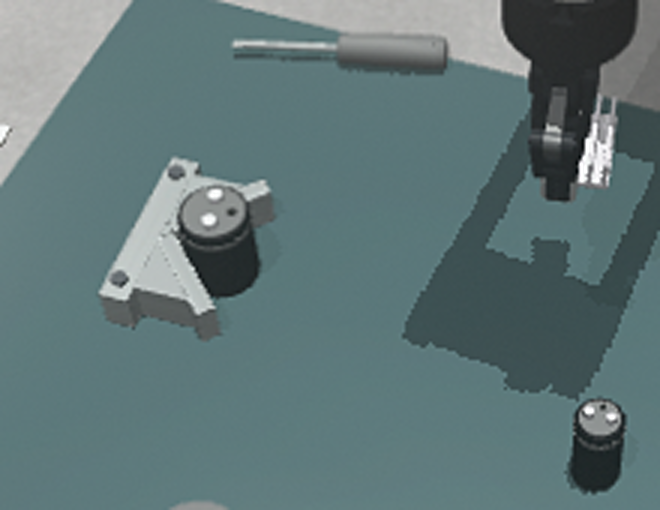

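View pics/fin_scene.png

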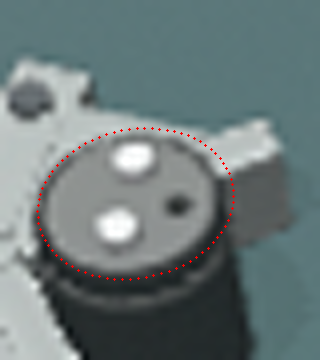

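View pics/fin_top.png

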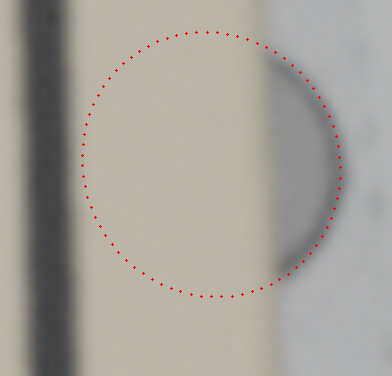

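The scene and top pictures both show the lid rim lying on the expected 50 mm circle at the seat, within about 1–2 mm. The capacitor is upright and the slim one looks unmoved. I'll let the arm settle, then hand in.

Emit:
jog_arm(targets=[[0,0,0,0,0,0,0.65],[0,0,0,0,0,0,0.65],[0,0,0,0,0,0,0.65]])

```text
time: 14.93
tool_pos: [507.2, 15.4, 140.2]
tcp_rot: [-179.8, -0.0, 100.3]
ft_force: [-0.3, 0.3, 0.1]
finger_gap: 29.9
```

```bash
python3 - <<'E'
from bench import r
from meas import caps
print(caps(r.snapshot("scene"),(303,235,337,280),0)[2], r.sense()["ft_force"]); print(r.hand_in())
E
```

```text
[621.29542673  82.19676809  64.        ] [-0.23672618 -0.17578404  0.09671727]
the job is handed in; nothing more can be done
None
```

The wide capacitor is standing in the V-stop, pushed home and released, and I handed the job in at about 15 s. No verdict was reported.

- **What went wrong on the way:** I first gripped the can high and dragged it. It tilted in the pads, by eye up to about 30° against the 35° limit. I backed up, let it right itself, and then slid it along the bench with the part-closed fingers as a low two-point cradle. It stayed upright for the rest of the way.
- **Seating:** The push force rose to about 17 N and the tool stopped moving, so it was pressed into the notch. I then backed straight off.
- **Last checks:** The scene view, and the part of the lid visible in the top view, put the capacitor within about 1–2 mm of the seat, upright. The slim capacitor reads (621.3, 82.2), the same as at the start, and the force on the arm is about zero.
- **Disagreement:** Camera measurements differed from each other by 1–2 mm, which is within calibration.

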